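Make up two microscope optics kits

ROBOT

A 6-joint arm with a two-finger parallel gripper is mounted at the origin on the work surface. World frame = base frame: x ahead of the robot, y to its left, z up, the work surface at z = 0. Lengths are in m, angles in rad, forces in N, time in s.
With the tool pointing down it reaches from about 0.3 to 0.775 m from the base axis. Payload 14.6 kg.
Tool frame: the origin (TCP) lies midway between the tips of the shut fingers; the grasp point (between the pads) lies 19 mm behind it; z points along the fingers, y is the line along which they close (so a half turn about z gives the same grasp; the last joint's range is limited). The gripper opens to 94 mm and grips with 3 to 60 N. Pads are 16 mm wide; open, the fingers measure 119 mm over their backs; the gripper's body (75 mm by 177 mm) begins 78 mm behind the grasp point.
Start: joints at [1.111, 0.3, 1.521, -0, 1.321, -0.067], TCP at [0.211, 0.508, 0.18] pointing down, gripper open.
Joint ranges: [-3.03, 3.03], [-0.79, 2.21], [0.23, 2.52], [-1.04, 4.18], [0, 3.07], [-2.55, 2.55]. Speed limits (rad/s): [2.22, 2.22, 2.57, 3.14, 3.14, 3.14].

INTERFACE

Orientations are given as [roll, pitch, yaw] about the fixed x, y, z axes, in that order (R = Rz(yaw) Ry(pitch) Rx(roll)).
In Python, from station import telemetry, optics, ctrl gives the robot as it stands.
- The arm moves only by the tool carry_out, never from a script. Its argument "plan" is a list that holds one entry, the list of rows, each a list of 7 numbers: the shift along the tool's x, y, z in mm, then the turn, a rotation vector about the tool's x, y, z in rad, then the finger opening in mm, from 0 to 94. A call has 1 to 20 rows; each row shifts and turns the commanded pose from where the row before left it, along the tool's axes as they then stand; what a row does not reach is not made up. A row lasts 1/12 s, in which the tool goes at most 41.7 mm and 7.16 degrees, less where a joint would pass 70% of its speed; a pose out of reach is approached as far as the arm can. A call with a gripper value outside its range is refused whole. The fingers move at their own pace and stop on an object; "squeeze" is the grip in N (left out, the last holds). Time passes only in rows, so rows that do not move let the fingers close. It gives the time, the measured TCP pose, the force, the opening and the grip force at its end, in the units of the state.
- telemetry.get_obs(): the state, without advancing time (a new reading comes with each control period).
- optics.camera(name): name is "side" or "top"; returns a dict with "pixels" (400x640x3 uint8, red, green, blue), "intrinsics" (3x3 intrinsics, pixels), "origin" and "rotation" of the camera in the world. Camera axes: x right, y down, z forward; pixel columns grow to the right and rows downward; lengths in m; the calibration is good to about 2 mm. A picture is of the moment at which its call begins. There is no depth.
- ctrl.hand_in(): hands the job in; it is judged then, once.
The state is a dict: "time_s": time; "qpos": joint angles; "joint_vel": joint speeds; "tau": joint torques, N m; "ee_pos": TCP position; "eef_rot": TCP orientation; "force": force on the tool from outside, world axes, zero at the start; "moment": the same for the moment, N m; "grip_width": finger opening in m; "grip_force": force on a finger pad.
Only numpy, scipy, OpenCV 4.12 (cv2) and the standard library are available. Lean on these libraries where they do the work, as an engineer would, in place of code of your own. Each camera call takes 0.05 s, during which the arm holds its last target. There are 200 camera calls.

TASK

Make up two microscope kits from the stock in the middle of the bench. Blue tray: drop the green lens cell, tube up, into the barrel that stands there, then the retaining ring over its tube and down onto its flange, and stand the oil bottle on the tray floor beside the barrel. White tray: stand the yellow lens cell and the steel objective upright on its floor; leave the red lens cell standing where it is.

Things in the scene. Friction and masses are not known exactly. Their poses are not given: they have to be found in the camera images.
- green_cell: green lens cell, standing: a round green flange, 46 mm diameter and 10 mm thick, with an upright black tube on it, 22 mm diameter, the top 4 mm narrowing to 16 mm, with a small green window on top; 46 mm tall in all, about 70 g. The tube is the grip; below 10 mm the flange is in the way of the fingers. Origin at the centre of its underside, z up its axis. Goes flange down into the barrel.
- yellow_cell: yellow lens cell, standing: a round yellow flange, 46 mm diameter and 10 mm thick, with an upright black tube on it, 22 mm diameter, the top 4 mm narrowing to 16 mm, with a small yellow window on top; 46 mm tall in all, about 70 g. The tube is the grip; below 10 mm the flange is in the way of the fingers. Origin at the centre of its underside, z up its axis. Goes into the white tray.
- red_cell: red lens cell, standing: a round red flange, 46 mm diameter and 10 mm thick, with an upright black tube on it, 22 mm diameter, the top 4 mm narrowing to 16 mm, with a small red window on top; 46 mm tall in all, about 70 g. The tube is the grip; below 10 mm the flange is in the way of the fingers. Origin at the centre of its underside, z up its axis. Belongs to no kit: it stays in the stock.
- retaining_ring: retaining ring, plain aluminium tube standing on end: outer diameter 46 mm, bore 39 mm, 30 mm tall, about 50 g. Grip it across its outside. Origin at the centre of its underside, z up its axis; it stays this way up. Seated, it surrounds the lens cell's tube and rests on the flange.
- oil_bottle: small round amber dropper bottle with a paper label and a white cap, 30 mm diameter, 62 mm tall, about 45 g, standing; full width from 5 to 33 mm height, then narrowing to the cap. Origin at the centre of its underside, z up.
- objective: microscope objective, steel with two brass bands, standing nose up: 28 mm diameter up to 30 mm height, then tapering to the nose at 46 mm; about 90 g. Origin at the centre of its underside, z up.
- blue_tray: blue flat open tray, 200 mm (its x) by 140 mm (its y) outside, walls 5 mm thick and 18 mm high, fixed to the table. Origin at the centre of its underside, inner floor 5 mm above that. The barrel stands in the half towards its -x end (nearer the robot); the other half is free.
- white_tray: white flat open tray, 200 mm (its x) by 140 mm (its y) outside, walls 5 mm thick and 18 mm high, fixed to the table. Origin at the centre of its underside, inner floor 5 mm above that. Empty at the start. The two trays may swap sides.
- barrel: dark steel lens barrel, an upright round cup fixed in the blue tray: outer diameter 72 mm, 34 mm tall, bore 62 mm wide and 14 mm deep (its flat inner floor is 20 mm above its origin). Origin at the centre of its underside, which is on the tray floor, z up.

How it is judged:
By the outcome, as a careful person would: the job done as asked, in the order asked, and still so for the second after the job is handed in, with the robot touching nothing.
It also fails if it takes over 128 s, if anything falls off the work surface, if the arm or the gripper's body presses on something with over 40 N, if the wrist force passes 120 N, or if a joint passes its speed limit or range.

## Working session

There is one attempt and no reset: what is moved stays moved. The work goes in short steps, Python scripts to look and compute and a tool call to move; the robot and the scene stay as the last step left them, time stands still between calls to the robot, and variables do not carry over. Pictures are saved under pics/ and viewed, at most 14 in all, crops included, and the job is handed in when it is done.

Besides the shell and the picture viewer there is one more tool, called after "Request:" by a JSON object that holds its "fn" and its "kwargs", one argument or row to a line. carry_out: Moves the arm, as the interface text tells. Its arguments: {"type":"object","properties":{"plan":{"type":"array","items":{"type":"array","items":{"type":"array","items":{"type":"number"}}}},"squeeze":{"type":"number"}},"required":["plan"]}

```bash
mkdir -p pics; ls; python3 - <<'E'
from station import telemetry, optics
import cv2
print(telemetry.get_obs())
for n in("top","side"):
    c=optics.camera(n);cv2.imwrite(f"pics/{n}0.png",c["pixels"][:,:,::-1]);print(n,c["intrinsics"],c["origin"],c["rotation"])
E
```

```text
pics
{'time_s': 0.0, 'qpos': array([ 1.11141680e+00,  3.00471771e-01,  1.52156589e+00, -2.85858475e-06,
        1.32071303e+00, -6.66298915e-02]), 'joint_vel': array([-0.0005242 ,  0.00159815, -0.00062764,  0.00061374, -0.0008512 ,
       -0.00036941]), 'tau': array([-9.87253079e-04, -5.31811702e+01, -3.52736807e+01,  7.07417889e-02,
        2.43889284e-02, -8.96769575e-05]), 'ee_pos': array([0.21039169, 0.50785553, 0.17989241]), 'eef_rot': array([-3.14043701e+00, -7.43398783e-05,  2.74884369e+00]), 'force': array([ 0.06750127,  0.54509633, -0.20803376]), 'moment': array([0.01925076, 0.01189152, 0.01084507]), 'grip_force': 0.0, 'grip_width': 0.09382542939253301}
top [[396.91922049   0.         315.91179265]
 [  0.         396.91922049 193.12838656]
 [  0.           0.           1.        ]] [4.31399296e-01 5.58696355e-04 1.05501831e+00] [-3.06272568 -0.0211242  -1.57956522]
side [[395.84362259   0.         322.24618326]
 [  0.         395.84362259 203.41446891]
 [  0.           0.           1.        ]] [ 0.27600843 -0.59241044  0.6548402 ] [-2.36022344  0.00966523 -0.42671297]
```

View pics/top0.png

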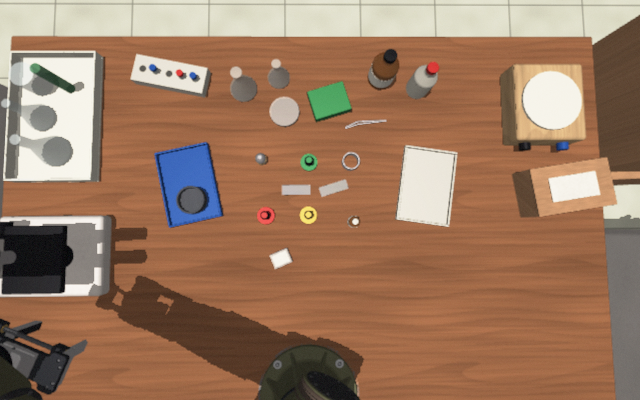

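View pics/side0.png

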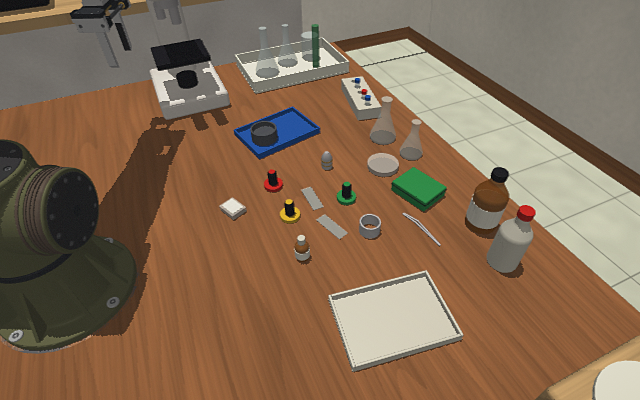

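The top view shows the red cell at (265,215), yellow (308,215), green (309,161), ring (351,160), bottle (355,221), objective (262,158), barrel (192,200) and white tray (427,186). The side view shows all of them unobstructed. Next I measure them with colour masks.

```bash
cat > h.py <<'E'
import numpy as np, cv2
from scipy.spatial.transform import Rotation as Ro
from station import telemetry, optics
def cam(n):
    c=optics.camera(n); c["R"]=np.array(c["rotation"]) if np.size(c["rotation"])==9 else Ro.from_euler("xyz",c["rotation"]).as_matrix()
    c["hsv"]=cv2.cvtColor(c["pixels"],cv2.COLOR_RGB2HSV); return c
def ray(c,uv,z):
    d=c["R"]@np.linalg.solve(c["intrinsics"],[uv[0],uv[1],1]); o=np.array(c["origin"]); return (o+d*(z-o[2])/d[2])[:2]
def proj(c,p):
    q=c["intrinsics"]@(c["R"].T@(np.array(p)-c["origin"])); return q[:2]/q[2]
def mask(c,lo,hi,box):
    m=cv2.inRange(c["hsv"],np.array(lo),np.array(hi)); k=np.zeros_like(m); x0,y0,x1,y1=box; k[y0:y1,x0:x1]=m[y0:y1,x0:x1]; return k
def blob(m):
    cs,_=cv2.findContours(m,cv2.RETR_EXTERNAL,cv2.CHAIN_APPROX_NONE); return max(cs,key=cv2.contourArea)
def centre(m,c,z):  # hull of the blob cast to plane z, then min circle there
    h=cv2.convexHull(blob(m))[:,0].astype(float); w=np.array([ray(c,p,z) for p in h],np.float32)
    (x,y),r=cv2.minEnclosingCircle(w*1000); return np.round([x,y,2*r],1)
B=lambda u,v,r=17:(u-r,v-r,u+r,v+r)
E
python3 - <<'E'
from h import *
t,s=cam("top"),cam("side"); o=telemetry.get_obs(); print("tcp px",proj(t,o["ee_pos"]),proj(s,o["ee_pos"]))
col={"green":([45,100,40],[80,255,255]),"yellow":([22,150,90],[35,255,255]),"red":([0,215,90],[4,255,255])}
P={"green":((309,161),(346,193)),"yellow":((308,215),(290,210)),"red":((265,215),(272,180))}
for n,(a,b) in P.items():
    print(n,[centre(mask(c,*col[n],B(*p)),c,.007) for c,p in((t,a),(s,b))])
lows=([0,0,70],[180,75,255])
print("ring",centre(mask(t,*lows,B(351,160)),t,.03),centre(mask(s,*lows,B(370,226)),s,.015))
print("obj",centre(mask(t,*lows,B(262,158)),t,.03),centre(mask(s,*lows,B(327,160)),s,.023))
w=([0,0,170],[180,70,255])
print("cap",centre(mask(t,*w,B(355,221)),t,.06),centre(mask(s,*w,B(301,240,10)),s,.06))
print("barrel",centre(mask(t,[0,0,0],[180,110,75],B(192,200,22)),t,.036),centre(mask(s,[0,0,0],[180,110,75],B(264,133,22)),s,.03))
for n,l in(("blue",([100,120,40],[130,255,255],(140,130,240,240),(220,95,330,170))),("white",([0,0,150],[180,50,255],(385,135,470,235),(320,260,470,375)))):
    for c,b in((t,l[2]),(s,l[3])):
        h=blob(mask(c,l[0],l[1],b)); r=cv2.minAreaRect(np.array([ray(c,p,.018)*1000 for p in h[:,0].astype(float)],np.float32)); print(n,np.round(np.hstack([r[0],r[1],r[2]]),1))
E=[]
for n,c,cc in(("top",t,(230,120,380,250)),("side",s,(220,100,390,270))):
    i=c["pixels"][cc[1]:cc[3],cc[0]:cc[2],::-1]; E.append(cv2.resize(i,(400,360),interpolation=cv2.INTER_NEAREST))
cv2.imwrite("pics/crop1.png",np.hstack(E))
E
```

```text
tcp px [ 69.44799684 330.89025667] [125.45260738  66.93047304]
green [array([597.9,  -3.5,  44. ]), array([595.6,  -7.7,  52.3])]
yellow [array([457. , -12.3,   9.7]), array([455.5,  -6. ,  50.1])]Traceback (most recent call last):
  File "<stdin>", line 6, in <module>
  File "h.py", line 16, in centre
    h=cv2.convexHull(blob(m))[:,0].astype(float); w=np.array([ray(c,p,z) for p in h],np.float32)
                     ~~~~^^^
  File "h.py", line 14, in blob
    cs,_=cv2.findContours(m,cv2.RETR_EXTERNAL,cv2.CHAIN_APPROX_NONE); return max(cs,key=cv2.contourArea)
                                                                             ~~~^^^^^^^^^^^^^^^^^^^^^^^^
ValueError: max() iterable argument is empty
```

```bash
python3 - <<'E'
import re
s=open('h.py').read()
s=s.replace('h=cv2.convexHull(blob(m))','m=cv2.morphologyEx(m,cv2.MORPH_CLOSE,np.ones((5,5),np.uint8)); h=cv2.convexHull(blob(m))')
open('h.py','w').write(s)
E
cat > m.py <<'E'
from h import *
t,s=cam("top"),cam("side")
print("hsv red",s["hsv"][187,266:280:2].tolist(),t["hsv"][215,256:275:3].tolist(),"yel",t["hsv"][215,300:317:3].tolist(),"wood",t["hsv"][240,300].tolist())
def rep(n,f):
    try: print(n,*f())
    except Exception as e: print(n,"fail",e)
col={"green":([45,100,40],[80,255,255]),"yellow":([20,150,110],[35,255,255]),"red":([170,150,90],[180,255,255])}
P={"green":((309,161),(346,193)),"yellow":((308,215),(290,210)),"red":((265,215),(272,180))}
for n,(a,b) in P.items():
    rep(n,lambda:[centre(mask(c,*col[n],B(*p)),c,.007) for c,p in((t,a),(s,b))])
lows=([0,0,70],[180,75,255])
rep("ring",lambda:(centre(mask(t,*lows,B(351,160)),t,.03),centre(mask(s,*lows,B(370,226)),s,.015)))
rep("obj",lambda:(centre(mask(t,*lows,B(262,158)),t,.03),centre(mask(s,*lows,B(327,160)),s,.023)))
w=([0,0,150],[180,80,255])
rep("cap",lambda:(centre(mask(t,*w,B(355,221)),t,.06),centre(mask(s,*w,B(301,240,7)),s,.057)))
d=([0,0,0],[180,110,75])
rep("barrel",lambda:(centre(mask(t,*d,B(192,200,22)),t,.036),centre(mask(s,*d,B(264,133,22)),s,.03)))
for n,l in(("blue",([100,120,40],[130,255,255],(140,130,240,240),(220,95,330,170))),("white",([0,0,130],[180,60,255],(385,135,470,235),(320,260,470,375)))):
    for c,b in((t,l[2]),(s,l[3])):
        h=blob(mask(c,l[0],l[1],b)); r=cv2.minAreaRect(np.array([ray(c,p,.016)*1000 for p in h[:,0].astype(float)],np.float32)); print(n,np.round(np.hstack([r[0],r[1],r[2]]),1))
E=[]
for c,cc in((t,(230,120,380,250)),(s,(220,100,390,270))):
    i=c["pixels"][cc[1]:cc[3],cc[0]:cc[2],::-1]; E.append(cv2.resize(i,(400,360),interpolation=cv2.INTER_NEAREST))
cv2.imwrite("pics/crop1.png",np.hstack(E))
E
python3 m.py
```

```text
hsv red [[1, 207, 197], [1, 209, 204], [1, 210, 205], [1, 210, 213], [1, 211, 216], [1, 207, 214], [1, 210, 198]] [[9, 160, 158], [1, 163, 240], [1, 164, 240], [1, 163, 240], [150, 27, 19], [1, 171, 213], [2, 164, 184]] yel [[24, 140, 240], [25, 138, 240], [25, 139, 243], [25, 137, 247], [21, 155, 94], [25, 136, 247]] wood [11, 140, 155]
green [597.9  -3.5  44. ] [595.6  -7.7  52.3]
yellow [462.6 -10.3  29.6] [455.2  -5.3  51.4]
red [465.1 103.    2.6] [445.1  87.6   7.2]
ring [ 596.4 -113.3   49.9] [ 598.8 -116.9   70.8]
obj [603.8 121.4  29.8] [603.9 117.2  72.6]
cap [ 439.1 -112.3   28.1] [ 439.1 -118.2   15.4]
barrel [496.4 282.5  62.1] [488.5 288.1 114.6]
blue [539.5 312.3 198.7 140.8  12.2]
blue [536.8 302.1 207.5 159.1  12.2]
white [ 532.7 -315.   142.8  200.7   81.4]
white [ 530.6 -317.6  139.3  201.7   81.5]
```

Request:
{"fn": "carry_out", "kwargs": {
  "plan": [
    [[0, 0, 0, 0, 0, -0.1, 94], [0, 0, 0, 0, 0, -0.1, 94], [0, 0, 0, 0, 0, -0.1, 94], [0, 0, 0, 0, 0, -0.093, 94], [0, 0, 0, 0, 0, 0, 94]]
  ],
  "squeeze": 15
}}

```text
time_s: 0.72
ee_pos: [0.2105, 0.5081, 0.1804]
eef_rot: [-3.141, -0.0, -3.137]
force: [0.4, 1.4, 0.1]
grip_width: 0.094
grip_force: 0.0
```

View pics/crop1.png

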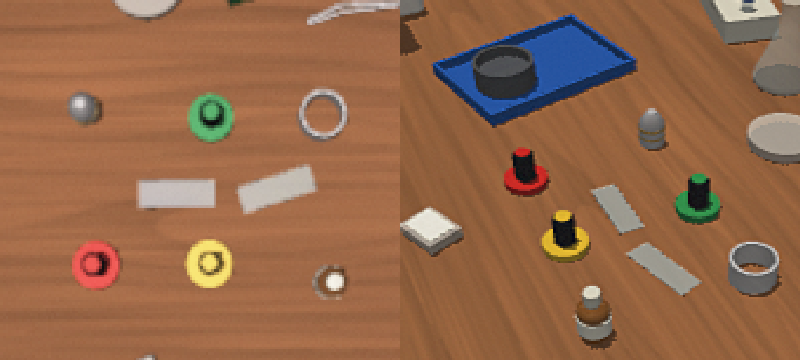

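```bash
python3 - <<'E'
from h import *
t,s=cam("top"),cam("side")
print("yellow",centre(mask(t,[20,120,150],[32,255,255],B(308,215)),t,.008),centre(mask(s,[20,150,110],[35,255,255],B(290,210)),s,.007))
print("barrel hsv",t["hsv"][200,172:214:2].tolist()); print(s["hsv"][133,246:284:2].tolist())
# barrel: non-blue inside tray
for c,b,lab in((t,(172,180,214,219),"top"),(s,(245,115,283,150),"side")):
    m=mask(c,[0,0,0],[180,130,120],b); print(lab,cv2.boundingRect(blob(m)),centre(m,c,.039),centre(m,c,.022))
E
```

```text
yellow [457.2  -0.8  46. ] [455.2  -5.3  51.4]
barrel hsv [[109, 170, 191], [110, 167, 191], [111, 93, 132], [105, 12, 42], [120, 15, 83], [130, 15, 99], [120, 15, 100], [115, 15, 100], [114, 13, 100], [120, 10, 99], [120, 10, 99], [115, 15, 101], [115, 15, 101], [113, 20, 100], [120, 13, 98], [105, 11, 94], [120, 15, 52], [105, 15, 35], [110, 179, 97], [110, 164, 198], [110, 165, 196]]
[[109, 196, 160], [109, 195, 162], [110, 192, 154], [15, 9, 58], [110, 18, 86], [115, 18, 86], [120, 15, 85], [120, 9, 82], [108, 15, 83], [100, 18, 86], [113, 12, 86], [120, 9, 86], [105, 11, 89], [113, 17, 59], [90, 6, 41], [115, 77, 56], [109, 197, 171], [109, 198, 160], [109, 193, 160]]
top (177, 186, 30, 28) [497.8 295.7  76.3] [498.9 300.6  77.6]
side (250, 121, 28, 25) [501.4 284.1 135.8] [507.7 308.3 139.6]
```

Request:
{"fn": "carry_out", "kwargs": {
  "plan": [
    [[-38, -40, 0, 0, 0, 0, 94], [-38, -40, 0, 0, 0, 0, 94], [-38, -40, 0, 0, 0, 0, 94], [-38, -40, 0, 0, 0, 0, 94], [-38, -40, 0, 0, 0, 0, 94], [-38, -40, 0, 0, 0, 0, 94], [-20, -40, 0, 0, 0, 0, 94], [-20, -40, 0, 0, 0, 0, 94], [-20, -40, 0, 0, 0, 0, 70], [-28, -40, 0, 0, 0, 0, 50], [-20, -38, 0, 0, 0, 0, 50], [-20, -38, 0, 0, 0, 0, 50], [-20, -38, 0, 0, 0, 0, 50], [-10, 0, 0, 0, 0, 0, 50], [0, 0, 0, 0, 0, 0, 50], [0, 0, 0, 0, 0, 0, 50]]
  ]
}}

```text
time_s: 2.15
ee_pos: [0.5306, 0.0705, 0.1801]
eef_rot: [3.141, -0.001, 3.139]
force: [0.1, -1.0, 0.1]
grip_width: 0.0502
grip_force: 0.0
```

Request:
{"fn": "carry_out", "kwargs": {
  "plan": [
    [[-22, -25, 0, 0, 0, 0, 60], [-22, -25, 0, 0, 0, 0, 60], [-22, -26, 0, 0, 0, 0, 60], [0, 0, 35, 0, 0, 0, 60], [0, 0, 35, 0, 0, 0, 60], [0, 0, 35, 0, 0, 0, 60], [0, 0, 30, 0, 0, 0, 60], [0, 0, 20, 0, 0, 0, 60], [0, 0, 8, 0, 0, 0, 60], [0, 0, 0, 0, 0, 0, 60], [0, 0, 0, 0, 0, 0, 60]]
  ]
}}

```text
time_s: 3.07
ee_pos: [0.5971, -0.0048, 0.0186]
eef_rot: [-3.142, 0.001, -3.141]
force: [-0.0, -0.1, 0.6]
grip_width: 0.0598
grip_force: 0.0
```

```bash
python3 - <<'E'
from h import *
t,s=cam("top"),cam("side")
a=[cv2.resize(c["pixels"][b[1]:b[3],b[0]:b[2],::-1],(400,400),interpolation=cv2.INTER_NEAREST) for c,b in((t,(270,120,350,200)),(s,(306,150,386,230)))]
cv2.imwrite("pics/g1.png",np.hstack(a))
E
```

```text
(no output)
```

View pics/g1.png

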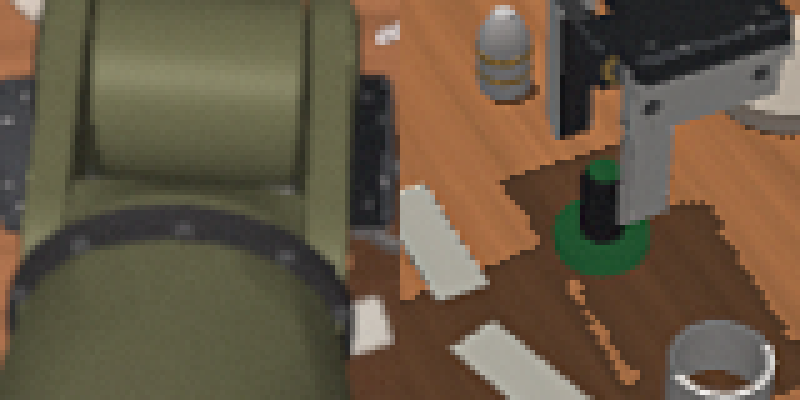

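Side crop: the tube is between the fingers but looks offset from the tip midpoint, with finger tips at about crop (572,133) and (644,215) and the tube at (602,222). I'll check numerically.

```bash
python3 - <<'E'
from h import *
s=cam("side"); p=telemetry.get_obs()["ee_pos"]
f=lambda q:np.round((proj(s,q)-[306,150])*5+[400,0])
print(f(p), f(p+[0,.036,0]),f(p-[0,.036,0]),f(p+[.008,.036,0]),f(p+[-.008,-.036,0]), [f([p[0],p[1],z]) for z in(.0,.01,.046)])
print(np.round(f([.603,-.005,.01])-f([.597,-.005,.01])),f([.597,.001,.01])-f([.597,-.005,.01]))
E
```

```text
[602. 210.] [567. 163.] [638. 259.] [582. 158.] [622. 265.] [array([600., 239.]), array([601., 224.]), array([604., 167.])]
[12. -4.] [-5. -8.]
```

Request:
{"fn": "carry_out", "kwargs": {
  "plan": [
    [[0, 0, 0, 0, 0, 0, 15], [0, 0, 0, 0, 0, 0, 15], [0, 0, 0, 0, 0, 0, 15], [0, 0, 0, 0, 0, 0, 15], [0, 0, 0, 0, 0, 0, 15], [0, 0, 0, 0, 0, 0, 15], [0, 0, 0, 0, 0, 0, 15]]
  ],
  "squeeze": 20
}}

```text
time_s: 3.8
ee_pos: [0.5969, -0.0056, 0.0176]
eef_rot: [3.142, 0.0, -3.141]
force: [-0.9, 0.2, 1.9]
grip_width: 0.0183
grip_force: 16.7
```

```bash
python3 - <<'E'
from h import *
s=cam("side")
cv2.imwrite("pics/g2.png",cv2.resize(s["pixels"][150:230,306:386,::-1],(560,560),interpolation=cv2.INTER_NEAREST))
E
```

```text
(no output)
```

View pics/g2.png

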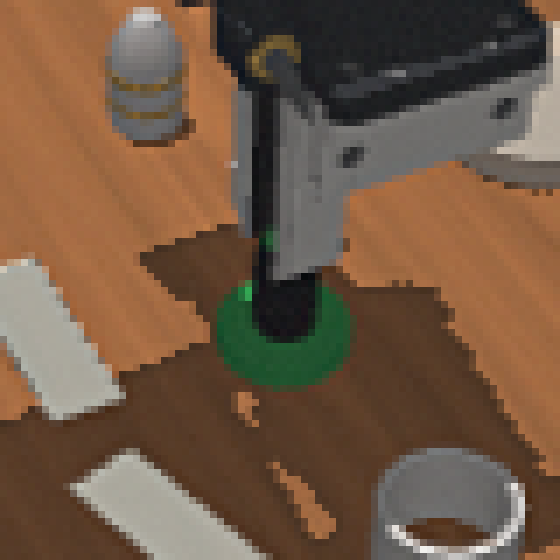

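The grip closed at 18.3 mm, which is on the taper. The picture agrees: the finger tips (310,265) are well above the flange, about 20 mm higher than the stated TCP. I'll open, lower gently while watching the force, and regrip.

Request:
{"fn": "carry_out", "kwargs": {
  "plan": [
    [[0, 0, 0, 0, 0, 0, 60], [0, 0, 0, 0, 0, 0, 60], [0, 0, 0, 0, 0, 0, 60], [0, 0, 0, 0, 0, 0, 60], [0, 0, 5, 0, 0, 0, 60], [0, 0, 4, 0, 0, 0, 60], [0, 0, 3, 0, 0, 0, 60], [0, 0, 2, 0, 0, 0, 60], [0, 0, 0, 0, 0, 0, 60], [0, 0, 0, 0, 0, 0, 60]]
  ]
}}

```text
time_s: 4.68
ee_pos: [0.5968, -0.0056, 0.0033]
eef_rot: [3.142, -0.0, -3.141]
force: [0.2, -0.3, -0.1]
grip_width: 0.0597
grip_force: 0.0
```

```bash
python3 - <<'E'
from h import *
s=cam("side")
a=s["pixels"][140:230,296:386,::-1]
cv2.imwrite("pics/g3.png",cv2.resize(a,(540,540),interpolation=cv2.INTER_NEAREST))
p=telemetry.get_obs()["ee_pos"];f=lambda q:np.round((proj(s,q)-[296,140])*6)
print(p,f(p),f(p+[0,.036,0]),f(p-[0,.036,0]),[f([p[0],p[1],z]) for z in(0,.01,.042,.046)])
E
```

```text
[ 0.59689615 -0.00562131  0.00351744] [299. 342.] [259. 285.] [342. 401.] [array([299., 348.]), array([300., 330.]), array([302., 269.]), array([303., 262.])]
```

View pics/g3.png

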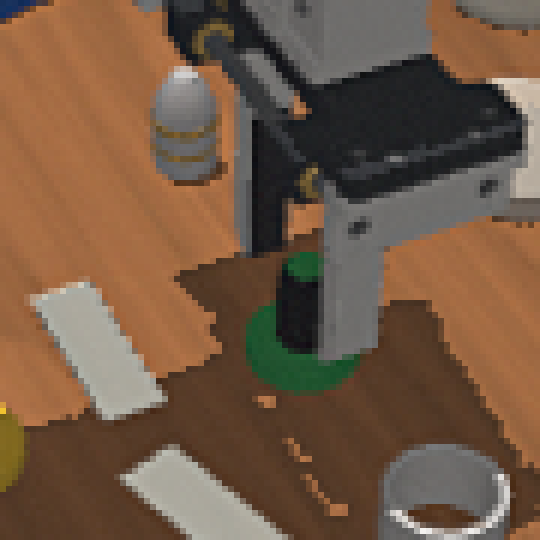

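Tips are consistently about 21 mm above the reported TCP: mid-tips at (304,303), TCP projecting to (299,342). I'll lower 6 mm more and grip.

Request:
{"fn": "carry_out", "kwargs": {
  "plan": [
    [[0, 0, 3, 0, 0, 0, 60], [0, 0, 3, 0, 0, 0, 60], [0, 0, 0, 0, 0, 0, 60], [0, 0, 0, 0, 0, 0, 15], [0, 0, 0, 0, 0, 0, 15], [0, 0, 0, 0, 0, 0, 15], [0, 0, 0, 0, 0, 0, 15], [0, 0, 0, 0, 0, 0, 15], [0, 0, 0, 0, 0, 0, 15], [0, 0, 0, 0, 0, 0, 15]]
  ],
  "squeeze": 20
}}

```text
time_s: 5.57
ee_pos: [0.5969, -0.0056, -0.0025]
eef_rot: [-3.142, 0.0, -3.141]
force: [-0.2, 0.4, 0.5]
grip_width: 0.0214
grip_force: 20.0
```

Request:
{"fn": "carry_out", "kwargs": {
  "plan": [
    [[0, 0, -10, 0, 0, 0, 15], [0, 0, -30, 0, 0, 0, 15], [0, 0, -40, 0, 0, 0, 15], [0, 0, -20, 0, 0, 0, 15], [5, 15, 0, 0, 0, 0, 15], [11, 33, 0, 0, 0, 0, 15], [11, 33, 0, 0, 0, 0, 15], [11, 33, 0, 0, 0, 0, 15], [11, 33, 0, 0, 0, 0, 15], [11, 33, 0, 0, 0, 0, 15], [11, 33, 0, 0, 0, 0, 15], [11, 33, 0, 0, 0, 0, 15], [11, 33, 0, 0, 0, 0, 15], [6, 21, 0, 0, 0, 0, 15], [0, 0, 0, 0, 0, 0, 15], [0, 0, 0, 0, 0, 0, 15]]
  ]
}}

```text
time_s: 6.9
ee_pos: [0.4969, 0.2952, 0.0971]
eef_rot: [-3.141, -0.001, -3.139]
force: [-0.1, -0.5, -0.4]
grip_width: 0.0213
grip_force: 20.0
```

```bash
python3 - <<'E'
from h import *
s=cam("side"); t=cam("top")
a=s["pixels"][80:170,210:330,::-1]; b=t["pixels"][140:240,140:240,::-1]
cv2.imwrite("pics/b1.png",np.hstack([cv2.resize(a,(533,400),interpolation=cv2.INTER_NEAREST)]))
p=telemetry.get_obs()["ee_pos"];f=lambda q:np.round((proj(s,q)-[210,80])*4.444)
print(p,"cell bottom",f([p[0],p[1],p[2]+.0025]),"barrel est rim",f([.498,.295,.039]),f([.498,.331,.039]),f([.498,.259,.039]),f([.534,.295,.039]),f([.462,.295,.039]))
E
```

```text
[0.49767049 0.29374663 0.09726112] cell bottom [226. 128.] barrel est rim [238. 214.] [219. 184.] [257. 245.] [293. 199.] [181. 228.]
```

View pics/b1.png

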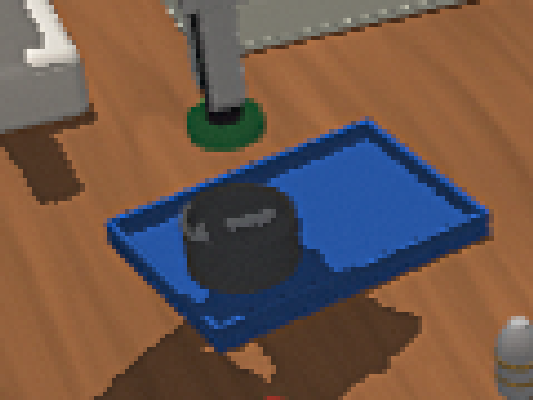

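Side crop: rim spans x 183–301, centre about (242,214), and the cell flange is centred at (226,122), so it is aligned within about 3 mm. I'll nudge +x 2 mm, lower and release.

Request:
{"fn": "carry_out", "kwargs": {
  "plan": [
    [[-2, 1, 20, 0, 0, 0, 15], [0, 0, 20, 0, 0, 0, 15], [0, 0, 15, 0, 0, 0, 15], [0, 0, 10, 0, 0, 0, 15], [0, 0, 5, 0, 0, 0, 15], [0, 0, 3, 0, 0, 0, 15], [0, 0, 0, 0, 0, 0, 15], [0, 0, 0, 0, 0, 0, 15]]
  ]
}}

```text
time_s: 7.67
ee_pos: [0.5002, 0.2954, 0.0252]
eef_rot: [3.141, 0.001, 3.141]
force: [0.7, 0.9, -0.5]
grip_width: 0.0212
grip_force: 20.0
```

Request:
{"fn": "carry_out", "kwargs": {
  "plan": [
    [[0, 0, 1.5, 0, 0, 0, 15], [0, 0, 1, 0, 0, 0, 15], [0, 0, 0, 0, 0, 0, 15], [0, 0, 0, 0, 0, 0, 45], [0, 0, 0, 0, 0, 0, 45], [0, 0, 0, 0, 0, 0, 45], [0, 0, 0, 0, 0, 0, 45], [0, 0, -15, 0, 0, 0, 50], [0, 0, -35, 0, 0, 0, 50], [0, 0, -40, 0, 0, 0, 60], [0, 0, -30, 0, 0, 0, 70]]
  ]
}}

```text
time_s: 8.58
ee_pos: [0.5, 0.2955, 0.1448]
eef_rot: [3.141, 0.001, -3.141]
force: [-0.4, 0.3, 1.0]
grip_width: 0.0599
grip_force: 0.0
```

Request:
{"fn": "carry_out", "kwargs": {
  "plan": [
    [[-4, -17, 0, 0, 0, 0, 75], [-8, -34, 0, 0, 0, 0, 75], [-8, -34, 0, 0, 0, 0, 75], [-8, -34, 0, 0, 0, 0, 75], [-8, -34, 0, 0, 0, 0, 75], [-8, -34, 0, 0, 0, 0, 75], [-8, -34, 0, 0, 0, 0, 75], [-8, -34, 0, 0, 0, 0, 75], [-8, -34, 0, 0, 0, 0, 75], [-8, -34, 0, 0, 0, 0, 75], [-8, -34, 0, 0, 0, 0, 75], [-8, -34, 0, 0, 0, 0, 75], [-5, -20, 0, 0, 0, 0, 75], [0, 0, 0, 0, 0, 0, 75], [0, 0, 0, 0, 0, 0, 75]]
  ]
}}

```text
time_s: 9.83
ee_pos: [0.5967, -0.1162, 0.1416]
eef_rot: [3.141, -0.001, 3.14]
force: [-0.3, -0.3, 0.6]
grip_width: 0.075
grip_force: 0.0
```

```bash
python3 - <<'E'
from h import *
s=cam("side"); t=cam("top")
g=([45,100,30],[85,255,255])
print("green",centre(mask(t,*g,B(192,200,16)),t,.034),centre(mask(s,*g,B(264,130,16)),s,.034))
a=s["pixels"][110:160,230:300,::-1]; b=t["pixels"][175:225,157:227,::-1]
cv2.imwrite("pics/b2.png",np.hstack([cv2.resize(i,(390,280),interpolation=cv2.INTER_NEAREST) for i in(b,a)]))
E
```

```text
green [500.4 295.8  46.3] [499.3 293.8  48.8]
```

View pics/b2.png

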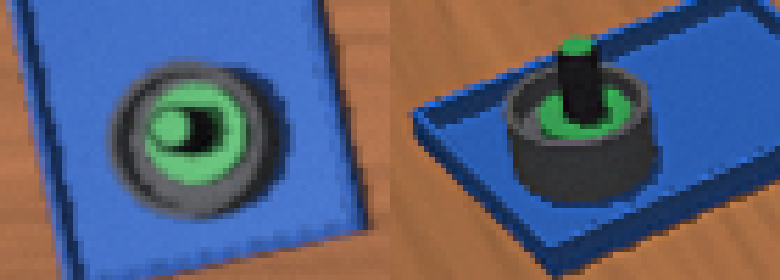

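Cell stands upright in the barrel, centred at about (500,295). Now the ring.

Request:
{"fn": "carry_out", "kwargs": {
  "plan": [
    [[-1, 1, 30, 0, 0, 0, 75], [0, 0, 38, 0, 0, 0, 75], [0, 0, 35, 0, 0, 0, 75], [0, 0, 20, 0, 0, 0, 75], [0, 0, 12, 0, 0, 0, 75], [0, 0, 5, 0, 0, 0, 75], [0, 0, 0, 0, 0, 0, 75], [0, 0, 0, 0, 0, 0, 75]]
  ]
}}

```text
time_s: 10.6
ee_pos: [0.5986, -0.1144, 0.0034]
eef_rot: [-3.141, 0.002, -3.141]
force: [-0.2, -0.4, 0.3]
grip_width: 0.0748
grip_force: 0.0
```

```bash
python3 - <<'E'
from h import *
s=cam("side")
a=s["pixels"][160:260,320:440,::-1]
cv2.imwrite("pics/r1.png",cv2.resize(a,(600,500),interpolation=cv2.INTER_NEAREST))
p=telemetry.get_obs()["ee_pos"];f=lambda q:np.round((proj(s,q)-[320,160])*5)
print(p,f(p),[f([p[0],p[1],z]) for z in(0,.03)])
E
```

```text
[ 0.59880083 -0.11457825  0.00366266] [246. 342.] [array([246., 347.]), array([251., 301.])]
```

View pics/r1.png

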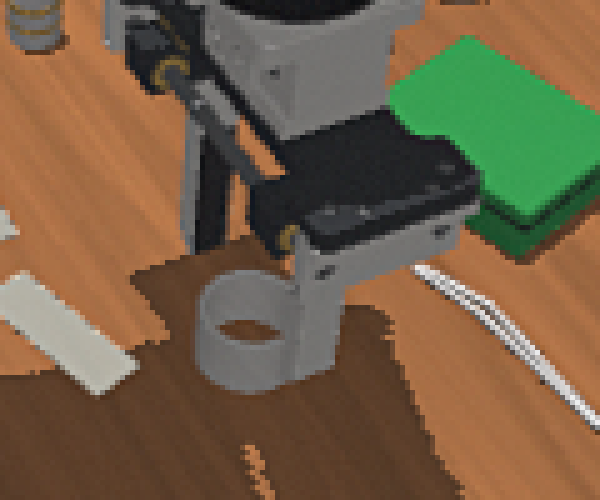

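Request:
{"fn": "carry_out", "kwargs": {
  "plan": [
    [[0, 0, 6, 0, 0, 0, 75], [0, 0, 4, 0, 0, 0, 75], [0, 0, 3, 0, 0, 0, 75], [0, 0, 0, 0, 0, 0, 75], [0, 0, 0, 0, 0, 0, 40], [0, 0, 0, 0, 0, 0, 40], [0, 0, 0, 0, 0, 0, 40], [0, 0, 0, 0, 0, 0, 40], [0, 0, 0, 0, 0, 0, 40], [0, 0, 0, 0, 0, 0, 40]]
  ],
  "squeeze": 15
}}

```text
time_s: 11.48
ee_pos: [0.5979, -0.1147, -0.0109]
eef_rot: [-3.142, 0.0, -3.141]
force: [-0.1, -0.6, 0.6]
grip_width: 0.0462
grip_force: 15.0
```

Request:
{"fn": "carry_out", "kwargs": {
  "plan": [
    [[0, 0, -10, 0, 0, 0, 40], [0, 0, -25, 0, 0, 0, 40], [0, 0, -40, 0, 0, 0, 40], [0, 0, -40, 0, 0, 0, 40], [5, 19, 0, 0, 0, 0, 40], [8, 34, 0, 0, 0, 0, 40], [8, 34, 0, 0, 0, 0, 40], [8, 34, 0, 0, 0, 0, 40], [8, 34, 0, 0, 0, 0, 40], [8, 34, 0, 0, 0, 0, 40], [8, 34, 0, 0, 0, 0, 40], [8, 34, 0, 0, 0, 0, 40], [8, 34, 0, 0, 0, 0, 40], [8, 34, 0, 0, 0, 0, 40], [8, 34, 0, 0, 0, 0, 40], [8, 34, 0, 0, 0, 0, 40], [5, 17, 0, 0, 0, 0, 40], [0, 0, 0, 0, 0, 0, 40], [0, 0, 0, 0, 0, 0, 40]]
  ]
}}

```text
time_s: 13.07
ee_pos: [0.4995, 0.2958, 0.1044]
eef_rot: [-3.142, 0.0, -3.14]
force: [-0.4, -0.2, -0.6]
grip_width: 0.0462
grip_force: 15.0
```

```bash
python3 - <<'E'
from h import *
s=cam("side")
a=s["pixels"][60:160,205:325,::-1]
cv2.imwrite("pics/r2.png",cv2.resize(a,(600,500),interpolation=cv2.INTER_NEAREST))
p=telemetry.get_obs()["ee_pos"];f=lambda q:np.round((proj(s,q)-[205,60])*5)
print(p,"ring bottom",f(p+[0,0,.0105]),f(p+[0,0,.0405]),"cell top",f([.5,.295,.071]))
E
```

```text
[0.49985763 0.29492454 0.10430941] ring bottom [279. 216.] [272. 163.] cell top [289. 289.]
```

View pics/r2.png

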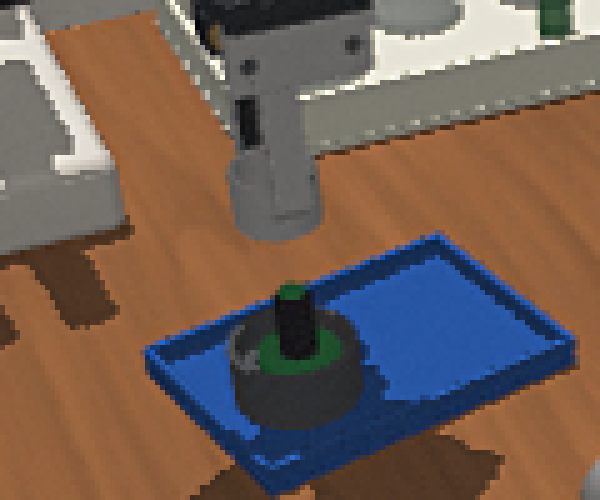

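Ring (x 229–322) is centred over the tube, whose top is at (293,292). I'll lower it onto the flange.

Request:
{"fn": "carry_out", "kwargs": {
  "plan": [
    [[-1, 0, 15, 0, 0, 0, 40], [0, 0, 15, 0, 0, 0, 40], [0, 0, 15, 0, 0, 0, 40], [0, 0, 15, 0, 0, 0, 40], [0, 0, 8, 0, 0, 0, 40], [0, 0, 5, 0, 0, 0, 40], [0, 0, 2, 0, 0, 0, 40], [0, 0, 2, 0, 0, 0, 40], [0, 0, 0, 0, 0, 0, 40]]
  ]
}}

```text
time_s: 13.87
ee_pos: [0.5011, 0.2952, 0.0273]
eef_rot: [3.141, 0.001, 3.141]
force: [-0.6, -0.4, -1.0]
grip_width: 0.0459
grip_force: 15.0
```

Request:
{"fn": "carry_out", "kwargs": {
  "plan": [
    [[0, 0, 1, 0, 0, 0, 40], [0, 0, 1, 0, 0, 0, 40], [0, 0, 0, 0, 0, 0, 40], [0, 0, 0, 0, 0, 0, 70], [0, 0, 0, 0, 0, 0, 70], [0, 0, 0, 0, 0, 0, 70], [0, 0, 0, 0, 0, 0, 70], [0, 0, -15, 0, 0, 0, 70], [0, 0, -35, 0, 0, 0, 70], [0, 0, -40, 0, 0, 0, 70], [0, 0, -30, 0, 0, 0, 70]]
  ]
}}

```text
time_s: 14.78
ee_pos: [0.501, 0.2955, 0.1479]
eef_rot: [3.141, 0.001, -3.141]
force: [0.4, 0.3, 0.9]
grip_width: 0.07
grip_force: 0.0
```

Request:
{"fn": "carry_out", "kwargs": {
  "plan": [
    [[2, -17, 0, 0, 0, 0, 60], [5, -34, 0, 0, 0, 0, 60], [5, -34, 0, 0, 0, 0, 60], [5, -34, 0, 0, 0, 0, 60], [5, -34, 0, 0, 0, 0, 60], [5, -34, 0, 0, 0, 0, 60], [5, -34, 0, 0, 0, 0, 60], [5, -34, 0, 0, 0, 0, 60], [5, -34, 0, 0, 0, 0, 60], [5, -34, 0, 0, 0, 0, 60], [5, -34, 0, 0, 0, 0, 60], [5, -34, 0, 0, 0, 0, 60], [5, -19, 0, 0, 0, 0, 60], [0, 0, 0, 0, 0, 0, 60], [0, 0, 0, 0, 0, 0, 60]]
  ]
}}

```text
time_s: 16.03
ee_pos: [0.4387, -0.1153, 0.145]
eef_rot: [3.142, 0.0, 3.14]
force: [0.5, -1.0, 0.5]
grip_width: 0.0598
grip_force: 0.0
```

```bash
python3 - <<'E'
from h import *
s=cam("side"); t=cam("top")
a=s["pixels"][105:160,230:300,::-1]; b=s["pixels"][160:270,240:380,::-1]
cv2.imwrite("pics/r3.png",np.hstack([cv2.resize(i,(390,306),interpolation=cv2.INTER_NEAREST) for i in(a,b)]))
p=telemetry.get_obs()["ee_pos"];print(p,(proj(s,[*p[:2],.06])-[240,160])*2.786+[390,0])
E
```

```text
[ 0.43898449 -0.11407099  0.14501009] [556.86706155 209.26094014]
```

View pics/r3.png

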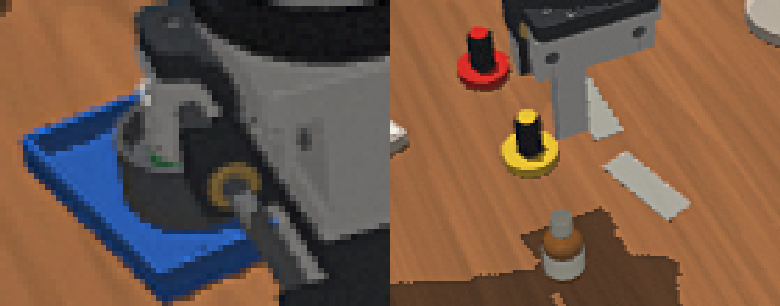

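Cap at (562,222) sits under the hand within about 4 mm. The ring is hidden behind the wrist in this picture, so I'll check it later.

Request:
{"fn": "carry_out", "kwargs": {
  "plan": [
    [[-1, -2, 30, 0, 0, 0, 60], [0, 0, 38, 0, 0, 0, 60], [0, 0, 35, 0, 0, 0, 60], [0, 0, 25, 0, 0, 0, 60], [0, 0, 15, 0, 0, 0, 60], [0, 0, 8, 0, 0, 0, 60], [0, 0, 5, 0, 0, 0, 60], [0, 0, 2, 0, 0, 0, 60], [0, 0, 0, 0, 0, 0, 60], [0, 0, 0, 0, 0, 0, 20], [0, 0, 0, 0, 0, 0, 20], [0, 0, 0, 0, 0, 0, 20], [0, 0, 0, 0, 0, 0, 20], [0, 0, 0, 0, 0, 0, 20], [0, 0, 0, 0, 0, 0, 20]]
  ],
  "squeeze": 12
}}

```text
time_s: 17.38
ee_pos: [0.44, -0.1167, -0.0128]
eef_rot: [-3.141, 0.0, -3.141]
force: [0.4, -0.1, 2.8]
grip_width: 0.0292
grip_force: 12.0
```

Request:
{"fn": "carry_out", "kwargs": {
  "plan": [
    [[0, 0, -10, 0, 0, 0, 20], [0, 0, -25, 0, 0, 0, 20], [0, 0, -35, 0, 0, 0, 20], [0, 0, -30, 0, 0, 0, 20], [-6, 17, 0, 0, 0, 0, 20], [-11, 33, 0, 0, 0, 0, 20], [-11, 33, 0, 0, 0, 0, 20], [-11, 33, 0, 0, 0, 0, 20], [-11, 33, 0, 0, 0, 0, 20], [-11, 33, 0, 0, 0, 0, 20], [-11, 33, 0, 0, 0, 0, 20], [-11, 33, 0, 0, 0, 0, 20], [-11, 33, 0, 0, 0, 0, 20], [-11, 33, 0, 0, 0, 0, 20], [-11, 33, 0, 0, 0, 0, 20], [-11, 33, 0, 0, 0, 0, 20], [-11, 33, 0, 0, 0, 0, 20], [-9, 24, 0, 0, 0, 0, 20], [0, 0, 0, 0, 0, 0, 20], [0, 0, 0, 0, 0, 0, 20]]
  ]
}}

```text
time_s: 19.05
ee_pos: [0.5864, 0.3211, 0.0869]
eef_rot: [-3.141, -0.001, -3.14]
force: [-0.2, -0.9, -1.1]
grip_width: 0.0296
grip_force: 12.0
```

Request:
{"fn": "carry_out", "kwargs": {
  "plan": [
    [[0, 0, 20, 0, 0, 0, 20], [0, 0, 25, 0, 0, 0, 20], [0, 0, 25, 0, 0, 0, 20], [0, 0, 14, 0, 0, 0, 20], [0, 0, 6, 0, 0, 0, 20], [0, 0, 3, 0, 0, 0, 20], [0, 0, 1, 0, 0, 0, 20], [0, 0, 0, 0, 0, 0, 20]]
  ]
}}

```text
time_s: 19.72
ee_pos: [0.5873, 0.3205, -0.0058]
eef_rot: [3.141, 0.001, -3.142]
force: [-0.4, -0.2, 0.0]
grip_width: 0.0293
grip_force: 12.0
```

Request:
{"fn": "carry_out", "kwargs": {
  "plan": [
    [[0, 0, 1, 0, 0, 0, 20], [0, 0, 0.8, 0, 0, 0, 20], [0, 0, 0, 0, 0, 0, 20], [0, 0, 0, 0, 0, 0, 55], [0, 0, 0, 0, 0, 0, 55], [0, 0, 0, 0, 0, 0, 55], [0, 0, 0, 0, 0, 0, 55], [0, 0, -15, 0, 0, 0, 55], [0, 0, -35, 0, 0, 0, 55], [0, 0, -40, 0, 0, 0, 55], [0, 0, -40, 0, 0, 0, 55], [0, 0, -20, 0, 0, 0, 55], [0, 0, 0, 0, 0, 0, 55]]
  ]
}}

```text
time_s: 20.8
ee_pos: [0.5886, 0.3213, 0.1485]
eef_rot: [3.138, 0.009, -3.141]
force: [0.7, -0.4, 0.7]
grip_width: 0.0553
grip_force: 0.0
```

Request:
{"fn": "carry_out", "kwargs": {
  "plan": [
    [[6, -16, 0, 0, 0, 0, 60], [13, -32, 0, 0, 0, 0, 60], [13, -32, 0, 0, 0, 0, 60], [13, -32, 0, 0, 0, 0, 60], [13, -32, 0, 0, 0, 0, 60], [13, -32, 0, 0, 0, 0, 60], [13, -32, 0, 0, 0, 0, 60], [13, -32, 0, 0, 0, 0, 60], [13, -32, 0, 0, 0, 0, 60], [13, -32, 0, 0, 0, 0, 60], [9, -20, 0, 0, 0, 0, 60], [0, 0, 0, 0, 0, 0, 60], [0, 0, 0, 0, 0, 0, 60]]
  ]
}}

```text
time_s: 21.88
ee_pos: [0.4546, -0.0042, 0.1415]
eef_rot: [3.142, 0.0, 3.14]
force: [-0.3, 0.5, -0.4]
grip_width: 0.0601
grip_force: 0.0
```

```bash
python3 - <<'E'
from h import *
s=cam("side"); t=cam("top")
a=s["pixels"][85:165,215:335,::-1]; b=t["pixels"][135:235,145:235,::-1]
cv2.imwrite("pics/k1.png",np.hstack([cv2.resize(a,(450,300),interpolation=cv2.INTER_NEAREST),cv2.resize(b,(270,300),interpolation=cv2.INTER_NEAREST)]))
print(telemetry.get_obs()["ee_pos"])
E
```

```text
[ 0.45503752 -0.00311743  0.14125723]
```

View pics/k1.png

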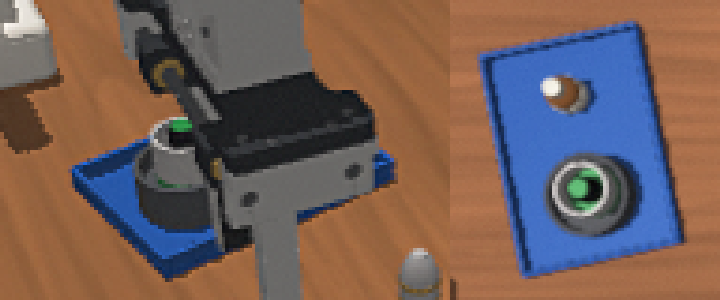

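The blue kit looks right: ring around the tube with the green window at (180,125), bottle upright. Next, yellow.

Request:
{"fn": "carry_out", "kwargs": {
  "plan": [
    [[-1, 0, 30, 0, 0, 0, 60], [0, 0, 38, 0, 0, 0, 60], [0, 0, 35, 0, 0, 0, 60], [0, 0, 22, 0, 0, 0, 60], [0, 0, 12, 0, 0, 0, 60], [0, 0, 5, 0, 0, 0, 60], [0, 0, 2, 0, 0, 0, 60], [0, 0, 0, 0, 0, 0, 60], [0, 0, 0, 0, 0, 0, 15], [0, 0, 0, 0, 0, 0, 15], [0, 0, 0, 0, 0, 0, 15], [0, 0, 0, 0, 0, 0, 15], [0, 0, 0, 0, 0, 0, 15], [0, 0, 0, 0, 0, 0, 15]]
  ],
  "squeeze": 20
}}

```text
time_s: 23.15
ee_pos: [0.4559, -0.0037, -0.0027]
eef_rot: [-3.142, 0.0, -3.141]
force: [0.2, -0.0, 0.5]
grip_width: 0.0236
grip_force: 0.0
```

Request:
{"fn": "carry_out", "kwargs": {
  "plan": [
    [[0, 0, 0, 0, 0, 0, 15], [0, 0, 0, 0, 0, 0, 15], [0, 0, -10, 0, 0, 0, 15], [0, 0, -25, 0, 0, 0, 15], [0, 0, -30, 0, 0, 0, 15], [0, 0, -15, 0, 0, 0, 15], [-2, -16, 0, 0, 0, 0, 15], [-4, -34, 0, 0, 0, 0, 15], [-4, -34, 0, 0, 0, 0, 15], [-4, -34, 0, 0, 0, 0, 15], [-4, -34, 0, 0, 0, 0, 15], [-4, -34, 0, 0, 0, 0, 15], [-4, -34, 0, 0, 0, 0, 15], [-3, -34, 0, 0, 0, 0, 15], [-3, -34, 0, 0, 0, 0, 15], [0, -17, 0, 0, 0, 0, 15], [0, 0, 0, 0, 0, 0, 15], [0, 0, 0, 0, 0, 0, 15]]
  ]
}}

```text
time_s: 24.65
ee_pos: [0.4875, -0.3089, 0.0772]
eef_rot: [3.141, -0.0, 3.14]
force: [-0.3, -0.1, -0.7]
grip_width: 0.0215
grip_force: 20.0
```

Request:
{"fn": "carry_out", "kwargs": {
  "plan": [
    [[0, 0, 20, 0, 0, 0, 15], [0, 0, 25, 0, 0, 0, 15], [0, 0, 15, 0, 0, 0, 15], [0, 0, 8, 0, 0, 0, 15], [0, 0, 4, 0, 0, 0, 15], [0, 0, 2, 0, 0, 0, 15], [0, 0, 0, 0, 0, 0, 15], [0, 0, 0, 0, 0, 0, 15]]
  ]
}}

```text
time_s: 25.32
ee_pos: [0.4884, -0.3087, 0.0041]
eef_rot: [-3.141, 0.001, -3.141]
force: [-0.7, -0.0, -1.0]
grip_width: 0.0209
grip_force: 20.0
```

Request:
{"fn": "carry_out", "kwargs": {
  "plan": [
    [[0, 0, 1, 0, 0, 0, 15], [0, 0, 0.8, 0, 0, 0, 15], [0, 0, 0, 0, 0, 0, 15], [0, 0, 0, 0, 0, 0, 55], [0, 0, 0, 0, 0, 0, 55], [0, 0, 0, 0, 0, 0, 55], [0, 0, 0, 0, 0, 0, 55], [0, 0, -15, 0, 0, 0, 55], [0, 0, -35, 0, 0, 0, 55], [0, 0, -40, 0, 0, 0, 55], [0, 0, -40, 0, 0, 0, 55], [0, 0, -10, 0, 0, 0, 55], [0, 0, 0, 0, 0, 0, 55]]
  ]
}}

```text
time_s: 26.4
ee_pos: [0.4891, -0.3095, 0.1449]
eef_rot: [-3.138, 0.005, -3.141]
force: [-0.2, 0.4, -0.7]
grip_width: 0.055
grip_force: 0.0
```

Request:
{"fn": "carry_out", "kwargs": {
  "plan": [
    [[-5, 17, 0, 0, 0, 0, 60], [-9, 33, 0, 0, 0, 0, 60], [-9, 33, 0, 0, 0, 0, 60], [-9, 33, 0, 0, 0, 0, 60], [-9, 33, 0, 0, 0, 0, 60], [-9, 33, 0, 0, 0, 0, 60], [-9, 33, 0, 0, 0, 0, 60], [-9, 33, 0, 0, 0, 0, 60], [-9, 33, 0, 0, 0, 0, 60], [-9, 33, 0, 0, 0, 0, 60], [-9, 33, 0, 0, 0, 0, 60], [-9, 33, 0, 0, 0, 0, 60], [-9, 33, 0, 0, 0, 0, 60], [-2, 15, 0, 0, 0, 0, 60], [0, 0, 0, 0, 0, 0, 60], [0, 0, 0, 0, 0, 0, 60]]
  ]
}}

```text
time_s: 27.73
ee_pos: [0.6022, 0.1192, 0.1399]
eef_rot: [-3.141, -0.002, -3.14]
force: [0.5, 0.1, -0.6]
grip_width: 0.0603
grip_force: 0.0
```

```bash
python3 - <<'E'
from h import *
s=cam("side"); t=cam("top")
a=s["pixels"][90:190,260:400,::-1]; b=s["pixels"][255:375,315:470,::-1]
cv2.imwrite("pics/k2.png",np.hstack([cv2.resize(i,(400,300),interpolation=cv2.INTER_NEAREST) for i in(a,b)]))
p=telemetry.get_obs()["ee_pos"];print(p,(proj(s,[*p[:2],.046])-[260,90])*[2.857,3])
E
```

```text
[0.6024776  0.11801021 0.14073023] [188.25112625 187.59951573]
```

View pics/k2.png

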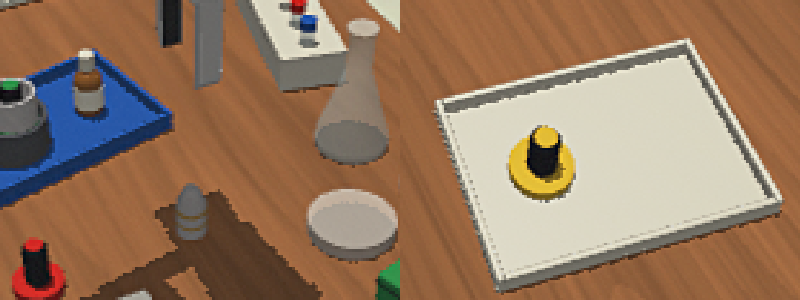

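Yellow stands in the white tray at (543,165), and the objective nose (192,186) is within 2 mm of the hand.

Request:
{"fn": "carry_out", "kwargs": {
  "plan": [
    [[-2, 0, 30, 0, 0, 0, 60], [0, 0, 38, 0, 0, 0, 60], [0, 0, 35, 0, 0, 0, 60], [0, 0, 25, 0, 0, 0, 60], [0, 0, 14, 0, 0, 0, 60], [0, 0, 7, 0, 0, 0, 60], [0, 0, 3, 0, 0, 0, 60], [0, 0, 1, 0, 0, 0, 60], [0, 0, 0, 0, 0, 0, 60], [0, 0, 0, 0, 0, 0, 20], [0, 0, 0, 0, 0, 0, 20], [0, 0, 0, 0, 0, 0, 20], [0, 0, 0, 0, 0, 0, 20], [0, 0, 0, 0, 0, 0, 20], [0, 0, 0, 0, 0, 0, 20], [0, 0, 0, 0, 0, 0, 20]]
  ],
  "squeeze": 20
}}

```text
time_s: 29.17
ee_pos: [0.6049, 0.1195, -0.0114]
eef_rot: [3.141, 0.0, -3.141]
force: [-0.7, 0.6, 1.7]
grip_width: 0.0273
grip_force: 20.0
```

Request:
{"fn": "carry_out", "kwargs": {
  "plan": [
    [[0, 0, -10, 0, 0, 0, 20], [0, 0, -25, 0, 0, 0, 20], [0, 0, -35, 0, 0, 0, 20], [0, 0, -25, 0, 0, 0, 20], [1, -16, 0, 0, 0, 0, 20], [2, -34, 0, 0, 0, 0, 20], [2, -34, 0, 0, 0, 0, 20], [2, -34, 0, 0, 0, 0, 20], [2, -34, 0, 0, 0, 0, 20], [2, -34, 0, 0, 0, 0, 20], [2, -34, 0, 0, 0, 0, 20], [2, -34, 0, 0, 0, 0, 20], [2, -34, 0, 0, 0, 0, 20], [2, -34, 0, 0, 0, 0, 20], [2, -34, 0, 0, 0, 0, 20], [2, -34, 0, 0, 0, 0, 20], [3, -34, 0, 0, 0, 0, 20], [3, -18, 0, 0, 0, 0, 20], [0, 0, 0, 0, 0, 0, 20], [0, 0, 0, 0, 0, 0, 20]]
  ]
}}

```text
time_s: 30.83
ee_pos: [0.5755, -0.3232, 0.0835]
eef_rot: [3.141, -0.0, 3.14]
force: [0.2, 0.4, -1.9]
grip_width: 0.0273
grip_force: 20.0
```

Request:
{"fn": "carry_out", "kwargs": {
  "plan": [
    [[0, 0, 20, 0, 0, 0, 20], [0, 0, 25, 0, 0, 0, 20], [0, 0, 22, 0, 0, 0, 20], [0, 0, 12, 0, 0, 0, 20], [0, 0, 6, 0, 0, 0, 20], [0, 0, 3, 0, 0, 0, 20], [0, 0, 0, 0, 0, 0, 20], [0, 0, 0, 0, 0, 0, 20]]
  ]
}}

```text
time_s: 31.5
ee_pos: [0.5765, -0.3228, -0.0034]
eef_rot: [-3.141, 0.001, -3.141]
force: [-0.2, -0.4, -0.5]
grip_width: 0.0273
grip_force: 20.0
```

Request:
{"fn": "carry_out", "kwargs": {
  "plan": [
    [[0, 0, 1.5, 0, 0, 0, 20], [0, 0, 1, 0, 0, 0, 20], [0, 0, 0, 0, 0, 0, 20], [0, 0, 0, 0, 0, 0, 55], [0, 0, 0, 0, 0, 0, 55], [0, 0, 0, 0, 0, 0, 55], [0, 0, 0, 0, 0, 0, 55], [0, 0, -15, 0, 0, 0, 55], [0, 0, -35, 0, 0, 0, 55], [0, 0, -40, 0, 0, 0, 55], [0, 0, -40, 0, 0, 0, 55], [15, 10, -35, 0, 0, 0, 55], [25, 30, 0, 0, 0, 0, 55], [25, 30, 0, 0, 0, 0, 55], [25, 30, 0, 0, 0, 0, 55], [25, 30, 0, 0, 0, 0, 55], [25, 30, 0, 0, 0, 0, 55], [25, 30, 0, 0, 0, 0, 55], [0, 0, 0, 0, 0, 0, 55]]
  ]
}}

```text
time_s: 33.08
ee_pos: [0.4075, -0.1291, 0.1578]
eef_rot: [3.141, -0.001, -3.14]
force: [-1.3, 0.1, -0.2]
grip_width: 0.0551
grip_force: 0.0
```

```bash
python3 - <<'E'
from h import *
s=cam("side"); t=cam("top")
a=s["pixels"][80:380,210:480,::-1]; b=t["pixels"][130:240,150:460,::-1]
cv2.imwrite("pics/f.png",np.hstack([cv2.resize(a,(400,444)),cv2.copyMakeBorder(cv2.resize(b,(400,142)),0,302,0,0,0)]))
E
```

```text
(no output)
```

View pics/f.png

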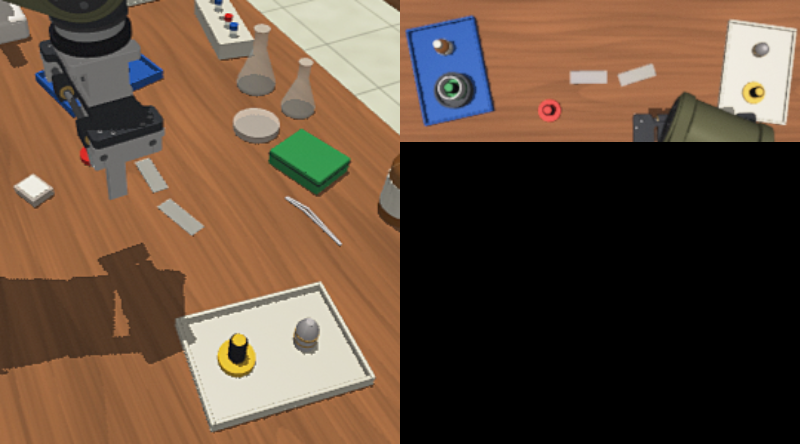

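Both trays look right: yellow (237,350) and objective (307,335) are upright, red is untouched at (550,110) and the bottle and ring are in place. I have used all 14 pictures, so I'll check the ring numerically and then hand in.

```bash
python3 - <<'E'
from h import *
t=cam("top")
print("ring",centre(mask(t,[0,0,150],[180,60,255],B(192,200,20)),t,.065))
g=mask(t,[45,100,30],[85,255,255],B(192,200,16)); print("window",centre(g,t,.071))
o=telemetry.get_obs(); print(o["force"],np.abs(o["joint_vel"]).max())
from station import ctrl
print(ctrl.hand_in())
E
```

```text
ring [500.9 296.7  46.3]
window [499.2 291.3  31.9]
[-0.23324986 -0.50037461  0.13497569] 0.03323539689724841
the job is handed in; nothing more can be done
None
```

I made up both kits in the order asked and handed the job in after about 33 s; the last camera check showed everything upright and in place, the ring centred on its cell and the red cell still in the stock.

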